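# Release and slide off the cover of a terminal box

## Robot

A 6-joint arm with a two-finger parallel gripper is mounted at the origin on a cart in front of the work surface, level with it; the furniture and walls round the work are solid. World frame = base frame: x ahead of the robot, y to its left, z up, the work surface at z = 0. Lengths are in mm, angles in rad, forces in N, time in s.
With the tool pointing down it reaches from about 275 to 1000 mm from the base axis. Payload 8.4 kg.
Tool frame: the origin (TCP) lies midway between the tips of the shut fingers; the grasp point (between the pads) lies 19 mm behind it; z points along the fingers, y is the line along which they close (so a half turn about z gives the same grasp; the last joint's range is limited). The gripper opens to 85 mm and grips with 20 to 120 N. Pads are 22 mm wide; open, the fingers measure 114 mm over their backs; the gripper's body (76 mm by 85 mm) begins 54 mm behind the grasp point. The pads swing forward as they close: fully open they stand 13 mm farther back than shut.
Start: joints at [1.317, 0.353, 1.633, -0, 1.155, -0.002], TCP at [155.716, 605.294, 231.281] pointing down, gripper open.
Joint ranges: [-2.63, 2.63], [-0.92, 2.1], [0.06, 2.66], [-1.3, 4.44], [0, 2.69], [-3.02, 3.02]. Speed limits (rad/s): [2.22, 2.22, 2.79, 3.14, 3.14, 3.14].

## Interface

Orientations are given as [roll, pitch, yaw] about the fixed x, y, z axes, in that order (R = Rz(yaw) Ry(pitch) Rx(roll)).
In Python, from rig import monitor, imaging, r gives the robot as it stands.
- The arm moves only by the tool drive_tool, never from a script. Its argument "plan" is a list of rows, each an object of numbers: "x", "y", "z": the shift along the tool's x, y, z in units of 50 mm (1.0 is 50 mm); "ax", "ay", "az": the turn, a rotation vector about the tool's x, y, z in units of 6 degrees (1.0 is 6 degrees); "hand": the finger opening in mm, from 0 to 85.4. In form: [{"x": .., "y": .., "z": .., "ax": .., "ay": .., "az": .., "hand": ..}, ...]. A call has 1 to 8 rows; each row is the pose to reach, as a shift and turn from the pose commanded when the call began, along the tool's axes at that moment; what a row does not reach only later rows make up. A row lasts 1/10 s, in which the tool goes at most 50 mm and 8.59 degrees, less where a joint would pass 70% of its speed; a pose out of reach is approached as far as the arm can. A call with a gripper value outside its range is refused whole. The fingers move at their own pace and stop on an object; "grip_force" is the grip in N (left out, the last holds). Time passes only in rows, so rows that repeat a pose let the fingers close. It gives the time, the measured TCP pose, the force, the opening and the grip force at its end, in the units of the state.
- monitor.sense(): the state, without advancing time (a new reading comes with each control period).
- imaging.grab_frame(name): name is "scene" or "top" or "wrist"; returns the picture (420x560x3 uint8, red, green, blue); there is no depth.
- imaging.camera_info(name): a dict with "mtx" (3x3 intrinsics, pixels), "R" (3x3) and "t" (3): a world point X has camera coordinates R X + t. Camera axes: x right, y down, z forward; pixel columns grow to the right and rows downward; lengths in mm; the calibration is good to about 2 mm. The wrist camera is an equidistant fisheye: a pixel r from the principal point sees the ray r / f radians off the axis. A picture is of the moment at which its call begins: read the wrist's pose just before it. camera_info takes no time and is no camera call; for the wrist camera it gives the pose at the moment of the call.
- r.sign_off(): hands the job in; it is judged then, once.
The state is a dict: "clock": time; "qpos": joint angles; "qvel": joint speeds; "joint_efforts": joint torques, N m; "eef_pos": TCP position; "tcp_rot": TCP orientation; "contact_force": force on the tool from outside, world axes, zero at the start; "wrist_torque": the same for the moment, N m; "opening": opening from 0.0 (shut) to 1.0 (fully open); "grasp_force": force on a finger pad.
Only numpy, scipy, OpenCV 4.12 (cv2) and the standard library are available. Lean on these libraries where they do the work, as an engineer would, in place of code of your own. Each camera call takes 0.05 s, during which the arm holds its last target. There are 200 camera calls.

## Task

The terminals of the box bolted to the cart have to be got at. With the fingertips, press the black snap tab on the left side of the box all the way in, then push the released cover by its upright rib off its seat, so that it lies flat and wholly on the box's parking shelf and the terminals are uncovered. Only press and push: do not lift or tip the cover, and leave the parts lying around where they are.

Things in the scene. Friction and masses are not known exactly. Their poses are not given: they have to be found in the camera images.
- terminal_box: Fixed terminal box, grey plastic on an aluminium foot, 192 x 92 mm, flat deck 40 mm up; tab housing on its +y side (44 mm wide, 45 high). Origin: centre of its underside on the work surface; +x: the way the cover slides off (about away from the robot, yaw varies); z up. Deck along x, mm: rear ledge -96 to -76, seat over the terminals to -6, tab's cross-bar -4 to 6, parking shelf 6 to 86.
- shelf_mid (a point): Centre of the parking shelf's surface, (46, 0, 40) mm in the box frame, where the cover should come to lie. A 12 mm high end stop follows at x = 86 mm. Curbs guide the cover at both sides; over the seat, keeper strips lie over its edges (68 mm apart, tops with screws 54 mm above the work surface), so it cannot be lifted there.
- cover: Loose white plastic plate 70 x 74 x 6 mm with a raised 4 mm panel, about 0.16 kg. Origin: centre of its underside; axes as the box's; seated at about (-41, 0, 40) mm in the box frame, +51 against the end stop. On its -x edge stands the push rib, 8 mm thick, 50 wide, its top 34 mm above the plate's underside. Only the tab's cross-bar keeps it from sliding to +x; once free it slides under 2 N.
- rib_face (a point): Centre of the rib's rear (-x) face, 24 mm above the plate's underside (64 mm above the work surface): where to push, towards the box's +x. Fingertips 56 mm above the work surface pass over curbs and keeper strips and meet the upper 18 mm of the rib.
- tab_top (a point): Centre of the top of the snap tab's thumb pad: black ribbed pad, 26 x 26 mm, on the box's left side at (1, 67) mm in the box frame, its top 70 mm above the work surface when out, 60 mm when fully in. Press straight down.
- snap_tab (a joint): How far the tab is pressed in, m: 0 out, 0.010 fully in (end stop). Moves at about 3 N and stays where it is left (no return spring). Out, its cross-bar stands 7.5 mm above the deck in front of the cover and blocks it; from 0.008 on the bar is below the deck and the cover slides over it.
- bush: Bystander: flanged turned bush, standing, 52 mm across and 54 mm high, close to the right side of the box.
- tall_bush: Bystander: flanged turned bush with a slim neck, standing, 53 mm across and 70 mm high, close to the left side of the box.
- connector: Bystander: circular connector lying, 25 x 58 x 25 mm, to the right of the box.
- pin: Bystander: hexagon locating pin lying, 14 x 40 x 12 mm, to the left of the box.
- marker: Bystander: paint marker lying, 17 x 133 x 19 mm, at the near edge of the cart.
- estop: Bystander: emergency stop box, 70 x 90 x 84 mm, at the right edge of the cart.
- finger_blank: Bystander: milled stepped finger blank lying, 22 x 80 x 30 mm, on the right half of the cart.

How it is judged (in metres and radians):
On the way, in this order (a step that is already met when the one before it is completed fails the run):
1. the snap tab is pressed in while the cover is still on its seat (value of joint snap_tab above 0.0085 m and x of cover in the frame of terminal_box below -0.025 m), for 0.2 s.
2. the cover has been pushed wholly off its seat (x of cover in the frame of terminal_box above 0.036 m), for 0.2 s.
At the end, for the whole second after the job is handed in: The cover rests flat (within 0.08 rad) between the curbs on the parking shelf, its origin more than 36 mm ahead of the box's origin along the box's x (its rear edge then clear of the seat by 7 mm or more; it may touch the end stop), at rest (x of cover in the frame of terminal_box between 0.036 and 0.056 m and y of cover in the frame of terminal_box between -0.006 and 0.006 m and z of cover in the frame of terminal_box between 0.037 and 0.044 m and angle between cover's own z axis and vertical below 0.08 rad and linear speed of cover below 0.01 m/s).
It fails at once if the cover is lifted (more than 8 mm) (z of cover in the frame of terminal_box above 0.048 m).
It fails at once if the cover is tipped (angle between cover's own z axis and vertical above 0.2 rad).
It fails at once if a part lying around (bush, connector, pin, marker, emergency stop box, finger blank) is moved by more than 25 mm (distance of any of bush, tall_bush, connector, pin, marker, estop, finger_blank from where it was at the start of the episode above 0.025 m).
It also fails if it takes over 35 s, if anything falls off the work surface, if the arm or the gripper's body presses on something with over 40 N, if the wrist force passes 120 N, or if a joint passes its speed limit or range.

## Working session

There is one attempt and no reset: what is moved stays moved. The work goes in short steps, Python scripts to look and compute and a tool call to move; the robot and the scene stay as the last step left them, time stands still between calls to the robot, and variables do not carry over. Pictures are saved under pics/ and viewed, at most 10 in all, crops included, and the job is handed in when it is done.

Besides the shell and the picture viewer there is one more tool, called after ">>>" as name([rows], argument=value, ...), one row to a line, values as JSON. drive_tool: Moves the arm, as the interface text tells. Its arguments: {"type":"object","properties":{"plan":{"type":"array","items":{"type":"object","properties":{"x":{"type":"number"},"y":{"type":"number"},"z":{"type":"number"},"ax":{"type":"number"},"ay":{"type":"number"},"az":{"type":"number"},"hand":{"type":"number"}}}},"grip_force":{"type":"number"}},"required":["plan"]}

```bash
mkdir -p pics
python3 - <<'E'
from rig import monitor, imaging, r
import cv2
for n in("top","scene"):
    cv2.imwrite(f"pics/{n}0.png",cv2.resize(imaging.grab_frame(n)[:,:,::-1],(800,600)))
    c=imaging.camera_info(n);print(n,c)
print(monitor.sense())
E
```

```text
top {'mtx': array([[420.23652487,   0.        , 279.3402289 ],
       [  0.        , 420.23652487, 206.89498349],
       [  0.        ,   0.        ,   1.        ]]), 'R': array([[-0.02491912, -0.99967761,  0.0048705 ],
       [-0.99343998,  0.02421913, -0.11176062],
       [ 0.11160663, -0.00762353, -0.99372322]]), 't': array([-96.54529991, 532.34612766, 891.99313238])}
scene {'mtx': array([[499.50368448,   0.        , 283.16137109],
       [  0.        , 499.50368448, 210.95769316],
       [  0.        ,   0.        ,   1.        ]]), 'R': array([[-0.72329108, -0.69054111,  0.00173107],
       [-0.41823796,  0.43607606, -0.79681533],
       [ 0.54947886, -0.57705342, -0.60422043]]), 't': array([305.97867533, 342.51123487, 608.31398671])}
{'clock': 0.1, 'qpos': array([ 1.31657025e+00,  3.53589735e-01,  1.63406633e+00,  1.41739397e-05,
        1.15518716e+00, -2.43896171e-03]), 'qvel': array([ 0.00052705, -0.00189128, -0.00195474, -0.00063043,  0.00032415,
       -0.00188397]), 'joint_efforts': array([-2.83870777e-04, -6.06355047e+01, -3.42817426e+01,  9.71629902e-05,
        4.04867227e-03, -1.66079229e-05]), 'eef_pos': array([155.62117801, 604.87410734, 230.62716615]), 'tcp_rot': array([-3.14034212e+00, -1.60101963e-05,  2.88979980e+00]), 'contact_force': array([ 0.17311332, -0.12369554,  0.57565742]), 'wrist_torque': array([-0.03177258,  0.01421558, -0.02711776]), 'grasp_force': 0.0, 'opening': 0.999019857725969}
```

View pics/top0.png

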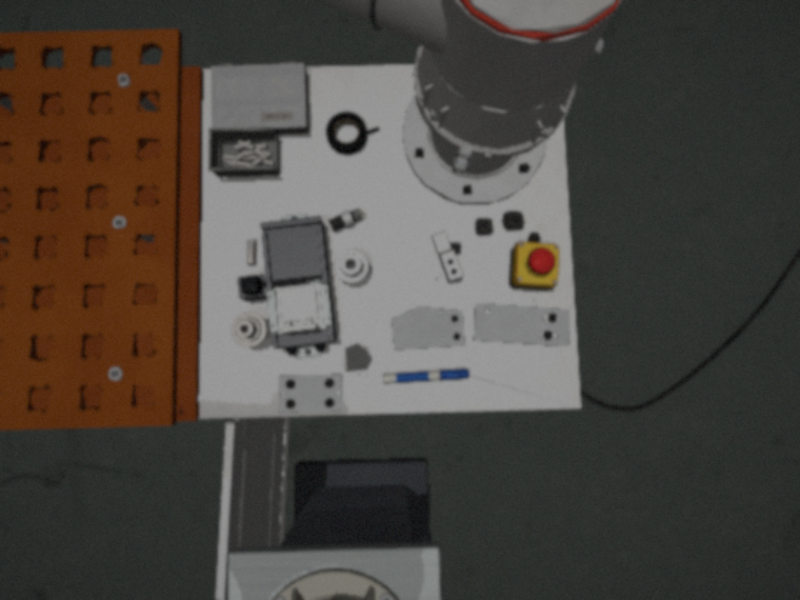

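View pics/scene0.png

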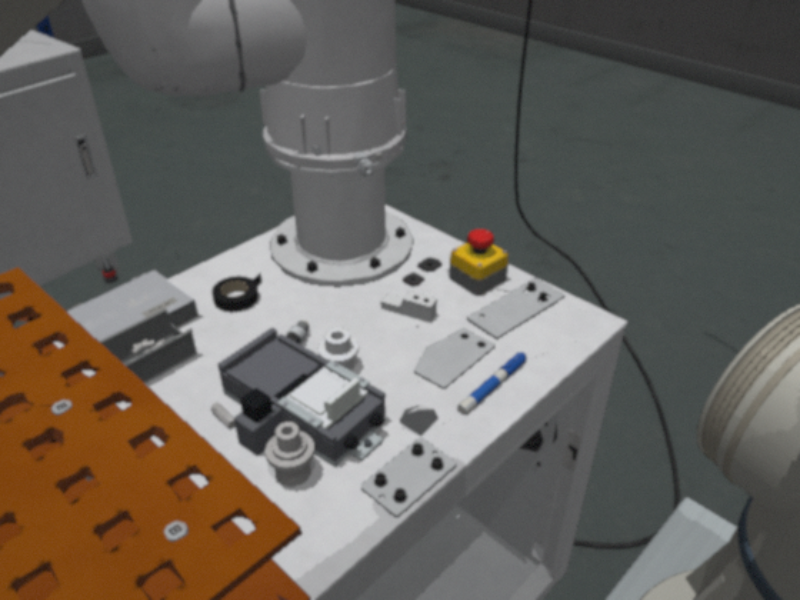

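The top view shows the box at about (300,285) with its tab pad at (252,285), the tall bush at (250,330) and the cover at (300,305). Box +x points up in the picture. I'll crop in on both views to pick points.

Run:
```python
from rig import imaging
import cv2,numpy as np
a=imaging.grab_frame("top")[140:260,150:270,::-1]
b=imaging.grab_frame("scene")[220:350,140:280,::-1]
a=cv2.resize(a,(400,400),interpolation=cv2.INTER_CUBIC);b=cv2.resize(b,(400,371),interpolation=cv2.INTER_CUBIC)
c=np.zeros((400,800,3),np.uint8);c[:,:400]=a;c[:371,400:]=b
cv2.imwrite("pics/crop.png",c)
```

```text
(no output)
```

View pics/crop.png

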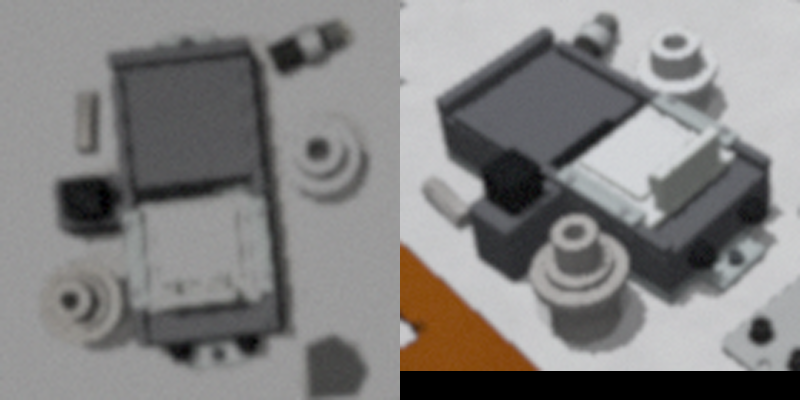

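Crop points. In the left half: end-stop corners (110,58) and (250,42), rear corners (143,345) and (283,330), tab (87,198), tall bush neck (72,298). In the right half: end stop (438,102) and (549,32), rear corners (668,290) and (770,160), tab (514,175), bush neck (574,228).

```bash
cat > h.py <<'E'
import numpy as np
from rig import imaging
def proj(n,P):
    c=imaging.camera_info(n);q=np.atleast_2d(P)@c["R"].T+c["t"];q=q@c["mtx"].T
    return q[:,:2]/q[:,2:]
def box(p,B):
    c,s=np.cos(p[2]),np.sin(p[2]);B=np.atleast_2d(np.array(B,float));return np.c_[c*B[:,0]-s*B[:,1]+p[0],s*B[:,0]+c*B[:,1]+p[1],B[:,2]]
E
python3 - <<'E'
from h import *
from scipy.optimize import least_squares as L
M=[[96,46,52],[96,-46,52],[-96,46,40],[-96,-46,40],[1,67,70]]
T=np.array([[110,58],[250,42],[143,345],[283,330],[87,198]])/3.3333+[150,140]
S=np.array([[38,102],[149,32],[268,290],[370,160],[114,175]])/2.857+[140,220]
f=lambda p:np.r_[(proj("top",box(p,M))-T).ravel(),(proj("scene",box(p,M))-S).ravel()]
o=L(f,[430,60,.08],loss="soft_l1",x_scale=[10,10,.1]);p=o.x
print(p);print(f(p).reshape(-1,2).round(1))
print("tab",box(p,[1,67,70]),"rib",box(p,[-76,0,64]))
g=lambda q:np.r_[(proj("top",[[*q,70]])-(np.array([72,298])/3.3333+[150,140])).ravel(),(proj("scene",[[*q,70]])-(np.array([174,228])/2.857+[140,220])).ravel()]
o=L(g,[400,120]);print("bush",o.x,o.fun)
np.save("p.npy",p)
E
```

```text
[5.51376884e+02 4.39084319e+01 9.57183972e-02]
[[ -1.   -1. ]
 [ -0.8  -1.1]
 [ -1.2   1.3]
 [ -0.6   0.6]
 [ -1.7   0.3]
 [ -0.   -1.6]
 [ -0.3  -3.1]
 [  1.  -10.8]
 [  2.3   2.1]
 [  0.4  -3.9]]
tab [[545.96896265 110.69731113  70.        ]] rib [[475.72477509  36.644937    64.        ]]
bush [484.05987826 117.5630408 ] [-0.63168437 -0.19449146  0.42053748 -0.2431341 ]
```

```bash
cat >> h.py <<'E'
from rig import monitor
from scipy.spatial.transform import Rotation as Ro
def rel(x,y,z,yaw):
    s=monitor.sense();R=Ro.from_euler("xyz",s["tcp_rot"]);T=Ro.from_euler("xyz",[np.pi,0,yaw])
    d=R.inv().apply(np.array([x,y,z])-s["eef_pos"])/50;w=np.degrees((R.inv()*T).as_rotvec())/6
    print("shift",d.round(2),"turn",w.round(2),"clock",s["clock"])
E
python3 - <<'E'
from h import *
from scipy.optimize import least_squares as L
t=np.array([174,425])/1.42857;s=np.array([300,530])/1.42857
o=L(lambda X:np.r_[(proj("top",[X])-t).ravel(),(proj("scene",[X])-s).ravel()],[300,200,50]);print("board corner",o.x,o.fun)
rel(156,605,330,2.89); rel(546,112,150,1.667)
E
```

```text
board corner [351.80333849 204.74679772 108.65411003] [-0.72217983 -0.76813725  0.65923119  0.10469584]
shift [-0.01 -0.   -1.98] turn [-0.01 -0.   -0.  ] clock 0.2
shift [-10.02  -7.6    1.62] turn [-1.000e-02  1.000e-02  1.168e+01] clock 0.2
```

>>> drive_tool([
  {"x":-0.4,"y":-0.3,"z":-0.5,"az":0.6,"hand":0},
  {"x":-1.2,"y":-0.9,"z":-0.6,"az":1.4,"hand":0},
  {"x":-2.0,"y":-1.5,"z":-0.6,"az":2.4,"hand":0},
  {"x":-2.8,"y":-2.1,"z":-0.6,"az":3.4,"hand":0},
  {"x":-3.6,"y":-2.7,"z":-0.6,"az":4.4,"hand":0},
  {"x":-4.4,"y":-3.3,"z":-0.6,"az":5.4,"hand":0},
  {"x":-5.2,"y":-3.9,"z":-0.6,"az":6.4,"hand":0},
  {"x":-6.0,"y":-4.5,"z":-0.6,"az":7.4,"hand":0},
], grip_force=60)

```text
invalid input
```

```bash
python3 -c "
from h import *
rel(546,112,180,1.667)"
```

```text
shift [-10.02  -7.6    1.02] turn [-1.000e-02  1.000e-02  1.168e+01] clock 0.2
```

>>> drive_tool([
  {"x":-0.4,"y":-0.3,"z":-0.5,"ax":0,"ay":0,"az":0.6,"hand":0},
])

```text
clock: 0.3
eef_pos: [169.8, 585.2, 253.1]
tcp_rot: [-3.136, -0.001, 2.828]
contact_force: [0.2, 0.1, 0.2]
opening: 0.857
grasp_force: 0.0
```

All seven fields have to be given in each row.

>>> drive_tool([
  {"x":-0.9,"y":-0.6,"z":-0.2,"ax":0,"ay":0,"az":1,"hand":0},
  {"x":-1.7,"y":-1.1,"z":-0.2,"ax":0,"ay":0,"az":2,"hand":0},
  {"x":-2.5,"y":-1.6,"z":-0.2,"ax":0,"ay":0,"az":3,"hand":0},
  {"x":-3.3,"y":-2.1,"z":-0.2,"ax":0,"ay":0,"az":4,"hand":0},
  {"x":-4.1,"y":-2.6,"z":-0.2,"ax":0,"ay":0,"az":5,"hand":0},
  {"x":-4.9,"y":-3.1,"z":-0.2,"ax":0,"ay":0,"az":6,"hand":0},
  {"x":-5.7,"y":-3.6,"z":-0.2,"ax":0,"ay":0,"az":7,"hand":0},
  {"x":-6.5,"y":-4.1,"z":-0.2,"ax":0,"ay":0,"az":8,"hand":0},
], grip_force=60)

```text
clock: 1.1
eef_pos: [417.8, 288.6, 266.4]
tcp_rot: [3.141, -0.0, 1.985]
contact_force: [1.1, 1.4, 0.5]
opening: 0.003
grasp_force: 0.0
```

```bash
python3 -c "
from h import *
rel(546,112,180,1.667)"
```

```text
shift [-4.27  0.92  1.73] turn [ 0.   -0.    3.04] clock 1.1
```

>>> drive_tool([
  {"x":-0.8,"y":0.2,"z":0,"ax":0,"ay":0,"az":1,"hand":0},
  {"x":-1.6,"y":0.4,"z":0,"ax":0,"ay":0,"az":2,"hand":0},
  {"x":-2.4,"y":0.6,"z":0.2,"ax":0,"ay":0,"az":3,"hand":0},
  {"x":-3.2,"y":0.8,"z":0.6,"ax":0,"ay":0,"az":3,"hand":0},
  {"x":-3.9,"y":0.9,"z":1.2,"ax":0,"ay":0,"az":3,"hand":0},
  {"x":-4.2,"y":0.9,"z":1.7,"ax":0,"ay":0,"az":3,"hand":0},
  {"x":-4.2,"y":0.9,"z":1.7,"ax":0,"ay":0,"az":3,"hand":0},
])

```text
clock: 1.8
eef_pos: [541.9, 114.3, 177.9]
tcp_rot: [-3.136, 0.001, 1.672]
contact_force: [-0.2, 0.1, 0.5]
opening: -0.002
grasp_force: 0.0
```

Run:
```python
from h import *
import cv2
rel(546,112,90,1.667)
s=monitor.sense();print(s["eef_pos"],s["tcp_rot"],s["contact_force"])
c=imaging.camera_info("wrist");im=np.ascontiguousarray(imaging.grab_frame("wrist")[:,:,::-1]);print(c)
p=np.load("p.npy")
def fish(P):
    q=np.atleast_2d(P)@c["R"].T+c["t"];rr=np.hypot(q[:,0],q[:,1]);th=np.arctan2(rr,q[:,2]);return q[:,:2]/rr[:,None]*th[:,None]*c["mtx"][0,0]+c["mtx"][:2,2]
im=cv2.resize(im,(800,600))
for u in fish(box(p,[[1,67,70],[-76,0,64],[96,46,52],[96,-46,52],[-96,46,40],[-96,-46,40]])): cv2.circle(im,tuple(int(v) for v in u*1.42857),2,(0,0,255),-1)
cv2.imwrite("pics/w1.png",im)
```

```text
shift [-0.05  0.09  1.76] turn [-0.06  0.01  0.05] clock 1.8
[541.85931223 114.33185124 177.87542191] [-3.13567837e+00  9.81665254e-04  1.67245464e+00] [-0.212151    0.13713877  0.46193541]
{'mtx': array([[325.1922621 ,   0.        , 287.24510827],
       [  0.        , 325.1922621 , 210.0659916 ],
       [  0.        ,   0.        ,   1.        ]]), 'R': array([[ 0.99479871,  0.10167492, -0.00614273],
       [ 0.09801675, -0.93910952,  0.32934181],
       [ 0.02771711, -0.3282309 , -0.94419079]]), 't': array([-549.73132056,   27.9372392 ,  353.59008513])}
```

View pics/w1.png

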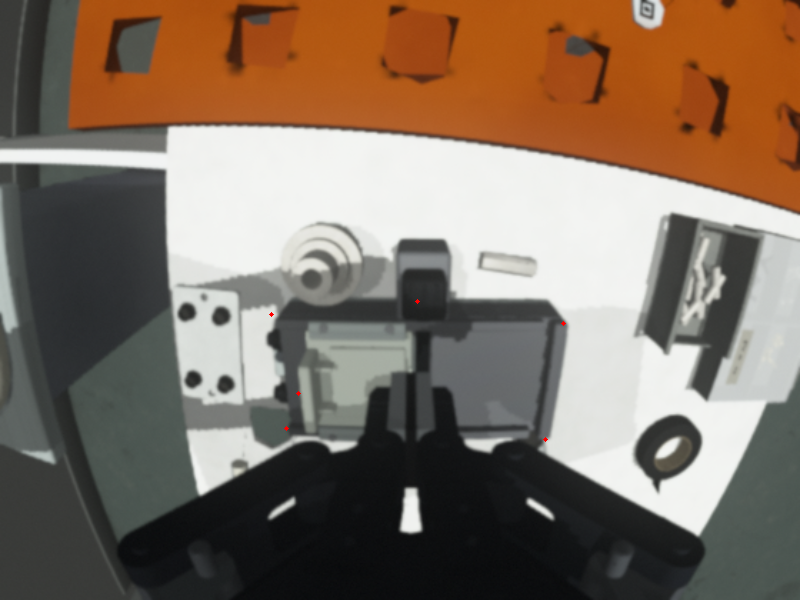

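The wrist view shows the pad's top centred near (425,300), where the model put it at (417,301), so the pad is about 4 mm further in +x. The rib at (300,393) matches. I'll aim at (549,112).

>>> drive_tool([
  {"x":-0.05,"y":0.14,"z":0.6,"ax":0,"ay":0,"az":0,"hand":0},
  {"x":-0.05,"y":0.14,"z":1.4,"ax":-0.06,"ay":0,"az":0,"hand":0},
  {"x":-0.05,"y":0.14,"z":1.9,"ax":-0.06,"ay":0,"az":0,"hand":0},
  {"x":-0.05,"y":0.14,"z":2.04,"ax":-0.06,"ay":0,"az":0,"hand":0},
  {"x":-0.05,"y":0.14,"z":2.04,"ax":-0.06,"ay":0,"az":0,"hand":0},
])

```text
clock: 2.35
eef_pos: [550.6, 115.8, 79.7]
tcp_rot: [3.136, -0.0, 1.676]
contact_force: [1.7, 0.2, 0.7]
opening: 0.0
grasp_force: 0.0
```

>>> drive_tool([
  {"x":0,"y":0,"z":0.08,"ax":0,"ay":0,"az":0,"hand":0},
  {"x":0,"y":0,"z":0.16,"ax":0,"ay":0,"az":0,"hand":0},
  {"x":0,"y":0,"z":0.24,"ax":0,"ay":0,"az":0,"hand":0},
  {"x":0,"y":0,"z":0.3,"ax":0,"ay":0,"az":0,"hand":0},
  {"x":0,"y":0,"z":0.3,"ax":0,"ay":0,"az":0,"hand":0},
])

```text
clock: 2.85
eef_pos: [551.2, 115.0, 64.4]
tcp_rot: [3.134, -0.0, 1.675]
contact_force: [0.7, -0.2, 1.4]
opening: -0.0
grasp_force: 0.3
```

>>> drive_tool([
  {"x":0,"y":0,"z":0.06,"ax":0,"ay":0,"az":0,"hand":0},
  {"x":0,"y":0,"z":0.1,"ax":0,"ay":0,"az":0,"hand":0},
  {"x":0,"y":0,"z":0.14,"ax":0,"ay":0,"az":0,"hand":0},
  {"x":0,"y":0,"z":0.14,"ax":0,"ay":0,"az":0,"hand":0},
])

```text
clock: 3.25
eef_pos: [551.4, 115.2, 59.7]
tcp_rot: [3.134, -0.0, 1.675]
contact_force: [-7.3, 0.0, 31.1]
opening: 0.001
grasp_force: 15.3
```

Run:
```python
from h import *
import cv2
s=monitor.sense();print(s["eef_pos"],s["contact_force"])
im=imaging.grab_frame("wrist")[:,:,::-1][130:340,140:420]
b=imaging.grab_frame("scene")[220:350,140:280,::-1]
c=np.zeros((400,800,3),np.uint8);c[:300,:400]=cv2.resize(im,(400,300));c[:371,400:]=cv2.resize(b,(400,371));cv2.imwrite("pics/w2.png",c)
```

```text
[551.44804609 115.21973774  59.66557534] [-7.31873143e+00  1.58953478e-02  3.11224090e+01]
```

View pics/w2.png

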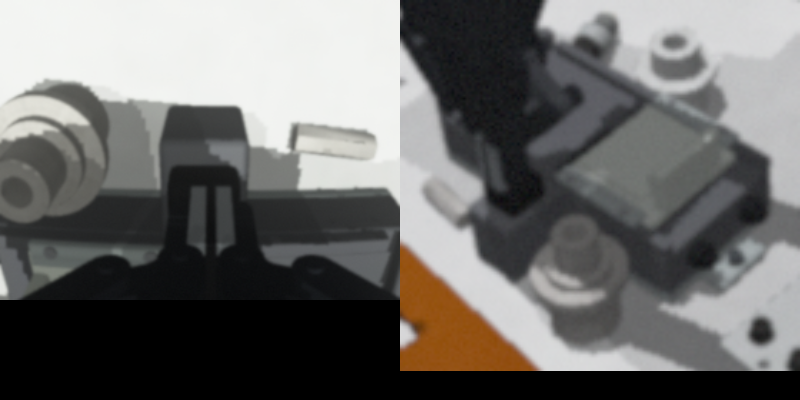

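Force is 31 N at z = 59.7, so the tab is at its end stop. The fingers are on the black pad in both views and the cover is still on its seat.

>>> drive_tool([
  {"x":0,"y":0,"z":-0.4,"ax":0,"ay":0,"az":0,"hand":0},
  {"x":0,"y":0,"z":-1.2,"ax":0,"ay":0,"az":0,"hand":0},
  {"x":0,"y":0,"z":-1.2,"ax":0,"ay":0,"az":0,"hand":0},
])

```text
clock: 3.65
eef_pos: [552.8, 115.3, 121.2]
tcp_rot: [3.129, -0.0, 1.675]
contact_force: [1.5, 0.8, 0.6]
opening: -0.0
grasp_force: 0.0
```

Run:
```python
from h import *
p=np.load("p.npy");print(monitor.sense()["eef_pos"],box(p,[[-108,0,0],[-91,0,0],[25,0,0]]))
q=box(p,[-108,0,110])[0];rel(*q,p[2]+np.pi/2)
```

```text
[552.78720787 115.27003331 121.16654654] [[443.87125539  33.58662334   0.        ]
 [460.79343773  35.21135247   0.        ]
 [576.26244666  46.2977395    0.        ]]
shift [-1.4  -2.34  0.19] turn [ 0.12 -0.    0.08] clock 3.65
```

>>> drive_tool([
  {"x":-0.5,"y":-0.8,"z":0,"ax":0,"ay":0,"az":0,"hand":0},
  {"x":-1.0,"y":-1.6,"z":0,"ax":0.12,"ay":0,"az":0.08,"hand":0},
  {"x":-1.4,"y":-2.34,"z":0.2,"ax":0.12,"ay":0,"az":0.08,"hand":0},
  {"x":-1.4,"y":-2.34,"z":0.2,"ax":0.12,"ay":0,"az":0.08,"hand":0},
  {"x":-1.4,"y":-2.34,"z":0.2,"ax":0.12,"ay":0,"az":0.08,"hand":0},
])

```text
clock: 4.15
eef_pos: [440.4, 32.6, 106.0]
tcp_rot: [-3.134, 0.0, 1.665]
contact_force: [0.9, -0.0, 0.5]
opening: 0.003
grasp_force: 0.0
```

Run:
```python
from h import *
import cv2
p=np.load("p.npy");q=box(p,[-108,0,59])[0];rel(*q,p[2]+np.pi/2)
s=monitor.sense();print(s["eef_pos"])
cv2.imwrite("pics/w3.png",cv2.resize(imaging.grab_frame("wrist")[:,:,::-1],(800,600)))
```

```text
shift [0.01 0.08 0.94] turn [-0.07  0.   -0.01] clock 4.15
[440.3861041   32.57503445 106.03865829]
```

View pics/w3.png

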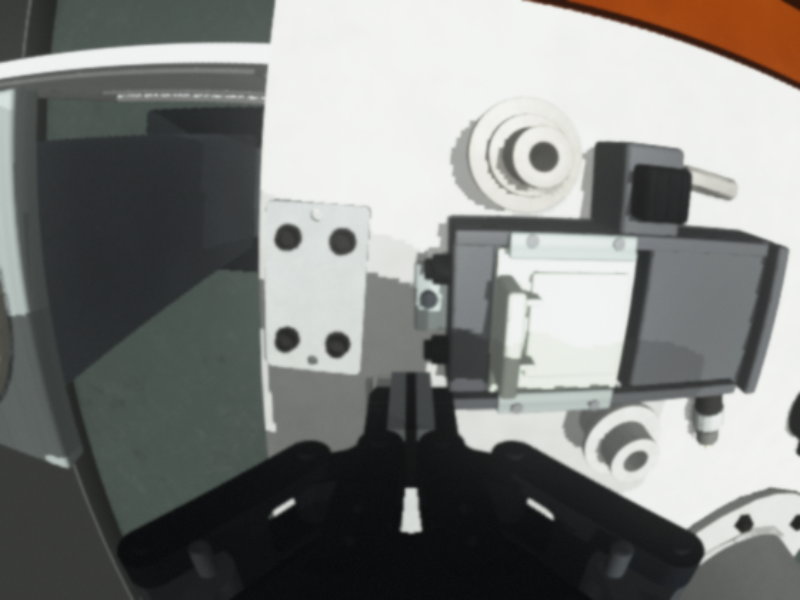

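The rib is upright at x≈515, rows 290–390, with free deck behind it. The tip stands behind the box, so I'll descend.

>>> drive_tool([
  {"x":0,"y":0,"z":0.4,"ax":-0.05,"ay":0,"az":0,"hand":0},
  {"x":0,"y":0,"z":0.8,"ax":-0.05,"ay":0,"az":0,"hand":0},
  {"x":0,"y":0.02,"z":0.92,"ax":-0.05,"ay":0,"az":0,"hand":0},
  {"x":0,"y":0.02,"z":0.92,"ax":-0.05,"ay":0,"az":0,"hand":0},
])

```text
clock: 4.6
eef_pos: [442.4, 33.5, 59.9]
tcp_rot: [-3.139, -0.0, 1.667]
contact_force: [-0.4, 0.7, 0.5]
opening: 0.001
grasp_force: 0.0
```

Run:
```python
from h import *
p=np.load("p.npy")
for x in(-91,36): rel(*box(p,[x,0,59])[0],p[2]+np.pi/2)
s=monitor.sense();print(s["eef_pos"],s["contact_force"])
```

```text
shift [-0.    0.37  0.02] turn [-0.02 -0.    0.01] clock 4.6
shift [-0.    2.91  0.01] turn [-0.02 -0.    0.01] clock 4.6
[442.42386353  33.53363008  59.90209099] [-0.36851092  0.73126403  0.51634517]
```

>>> drive_tool([
  {"x":0,"y":0.15,"z":0,"ax":0,"ay":0,"az":0,"hand":0},
  {"x":0,"y":0.25,"z":0,"ax":0,"ay":0,"az":0,"hand":0},
  {"x":0,"y":0.35,"z":0,"ax":0,"ay":0,"az":0,"hand":0},
  {"x":0,"y":0.45,"z":0,"ax":0,"ay":0,"az":0,"hand":0},
  {"x":0,"y":0.55,"z":0,"ax":0,"ay":0,"az":0,"hand":0},
  {"x":0,"y":0.65,"z":0,"ax":0,"ay":0,"az":0,"hand":0},
  {"x":0,"y":0.75,"z":0,"ax":0,"ay":0,"az":0,"hand":0},
  {"x":0,"y":0.75,"z":0,"ax":0,"ay":0,"az":0,"hand":0},
])

```text
clock: 5.4
eef_pos: [480.5, 36.8, 60.6]
tcp_rot: [3.141, 0.0, 1.667]
contact_force: [-0.2, -0.5, 0.4]
opening: -0.003
grasp_force: 0.0
```

>>> drive_tool([
  {"x":0,"y":0.1,"z":0,"ax":0,"ay":0,"az":0,"hand":0},
  {"x":0,"y":0.2,"z":0,"ax":0,"ay":0,"az":0,"hand":0},
  {"x":0,"y":0.3,"z":0,"ax":0,"ay":0,"az":0,"hand":0},
  {"x":0,"y":0.4,"z":0,"ax":0,"ay":0,"az":0,"hand":0},
  {"x":0,"y":0.5,"z":0,"ax":0,"ay":0,"az":0,"hand":0},
  {"x":0,"y":0.6,"z":0,"ax":0,"ay":0,"az":0,"hand":0},
  {"x":0,"y":0.7,"z":0,"ax":0,"ay":0,"az":0,"hand":0},
])

```text
clock: 6.1
eef_pos: [514.6, 40.2, 60.4]
tcp_rot: [-3.14, -0.0, 1.667]
contact_force: [-1.6, 0.2, -0.3]
opening: 0.003
grasp_force: 0.7
```

Run:
```python
from h import *
import cv2
s=monitor.sense();print(s["eef_pos"],s["contact_force"])
im=imaging.grab_frame("wrist")[:,:,::-1]
b=imaging.grab_frame("scene")[220:350,140:280,::-1]
c=np.zeros((400,800,3),np.uint8);c[:300,:400]=cv2.resize(im,(400,300));c[:371,400:]=cv2.resize(b,(400,371));cv2.imwrite("pics/w4.png",c)
```

```text
[514.61887028  40.15352627  60.44606811] [-1.58577319  0.22962458 -0.25211523]
```

View pics/w4.png

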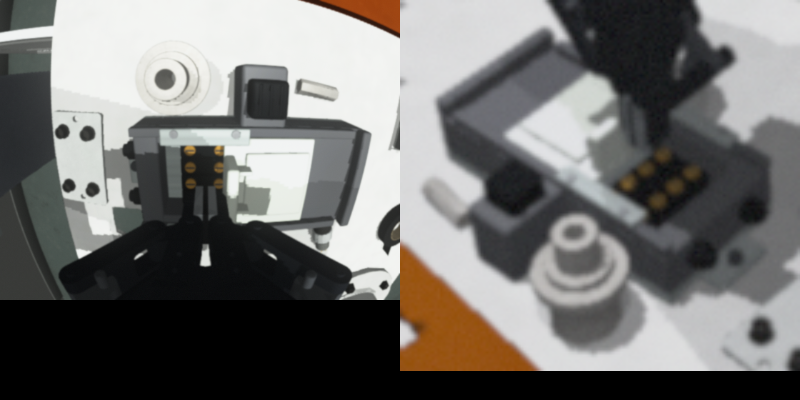

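The cover is sliding and the terminals are showing at (205,165). About 35 mm of travel is left.

>>> drive_tool([
  {"x":0,"y":0.1,"z":0,"ax":0,"ay":0,"az":0,"hand":0},
  {"x":0,"y":0.2,"z":0,"ax":0,"ay":0,"az":0,"hand":0},
  {"x":0,"y":0.3,"z":0,"ax":0,"ay":0,"az":0,"hand":0},
  {"x":0,"y":0.4,"z":0,"ax":0,"ay":0,"az":0,"hand":0},
  {"x":0,"y":0.48,"z":0,"ax":0,"ay":0,"az":0,"hand":0},
  {"x":0,"y":0.54,"z":0,"ax":0,"ay":0,"az":0,"hand":0},
  {"x":0,"y":0.6,"z":0,"ax":0,"ay":0,"az":0,"hand":0},
  {"x":0,"y":0.6,"z":0,"ax":0,"ay":0,"az":0,"hand":0},
])

```text
clock: 7.0
eef_pos: [544.6, 43.0, 60.5]
tcp_rot: [-3.141, 0.0, 1.667]
contact_force: [0.4, 0.5, -0.3]
opening: -0.0
grasp_force: 0.0
```

>>> drive_tool([
  {"x":0,"y":0.04,"z":0,"ax":0,"ay":0,"az":0,"hand":0},
  {"x":0,"y":0.08,"z":0,"ax":0,"ay":0,"az":0,"hand":0},
  {"x":0,"y":0.08,"z":0,"ax":0,"ay":0,"az":0,"hand":0},
])

```text
clock: 7.3
eef_pos: [548.4, 43.4, 60.5]
tcp_rot: [-3.141, 0.0, 1.667]
contact_force: [-0.2, 0.2, -0.9]
opening: 0.001
grasp_force: 0.3
```

Run:
```python
from h import *
import cv2
s=monitor.sense();print(s["eef_pos"],s["contact_force"])
im=imaging.grab_frame("wrist")[:,:,::-1]
b=imaging.grab_frame("scene")[220:350,140:280,::-1]
c=np.zeros((400,800,3),np.uint8);c[:300,:400]=cv2.resize(im,(400,300));c[:371,400:]=cv2.resize(b,(400,371));cv2.imwrite("pics/w5.png",c)
```

```text
[548.44827074  43.38727039  60.48097491] [-0.18782149  0.22989568 -0.92943832]
```

View pics/w5.png

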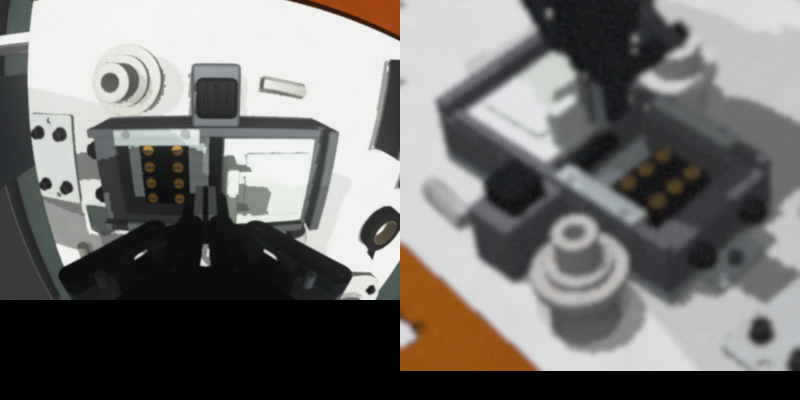

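The cover is nearly at the end stop, with a small gap left at (315,190). I'll creep on until the stop can be felt.

>>> drive_tool([
  {"x":0,"y":0.04,"z":0,"ax":0,"ay":0,"az":0,"hand":0},
  {"x":0,"y":0.07,"z":0,"ax":0,"ay":0,"az":0,"hand":0},
  {"x":0,"y":0.07,"z":0,"ax":0,"ay":0,"az":0,"hand":0},
])

```text
clock: 7.7
eef_pos: [551.9, 43.7, 60.5]
tcp_rot: [-3.141, 0.0, 1.667]
contact_force: [-0.2, 0.2, 0.8]
opening: -0.005
grasp_force: 0.5
```

>>> drive_tool([
  {"x":0,"y":0.04,"z":0,"ax":0,"ay":0,"az":0,"hand":0},
  {"x":0,"y":0.06,"z":0,"ax":0,"ay":0,"az":0,"hand":0},
  {"x":0,"y":0.06,"z":0,"ax":0,"ay":0,"az":0,"hand":0},
])

```text
clock: 8.0
eef_pos: [555.0, 44.0, 60.4]
tcp_rot: [-3.141, -0.0, 1.667]
contact_force: [-0.4, 0.3, 0.5]
opening: -0.002
grasp_force: 0.2
```

>>> drive_tool([
  {"x":0,"y":0.03,"z":0,"ax":0,"ay":0,"az":0,"hand":0},
  {"x":0,"y":0.06,"z":0,"ax":0,"ay":0,"az":0,"hand":0},
  {"x":0,"y":0.06,"z":0,"ax":0,"ay":0,"az":0,"hand":0},
])

```text
clock: 8.3
eef_pos: [557.1, 44.3, 60.3]
tcp_rot: [-3.139, -0.0, 1.667]
contact_force: [-4.7, 1.0, 3.0]
opening: 0.0
grasp_force: 2.1
```

>>> drive_tool([
  {"x":0,"y":-0.3,"z":0,"ax":0,"ay":0,"az":0,"hand":0},
  {"x":0,"y":-0.5,"z":-0.3,"ax":0,"ay":0,"az":0,"hand":0},
  {"x":0,"y":-0.5,"z":-1.2,"ax":0,"ay":0,"az":0,"hand":0},
  {"x":0,"y":-1.0,"z":-2,"ax":0,"ay":0,"az":0,"hand":0},
  {"x":0,"y":-1.0,"z":-2,"ax":0,"ay":0,"az":0,"hand":0},
])

```text
clock: 8.8
eef_pos: [509.3, 39.6, 165.3]
tcp_rot: [3.135, 0.0, 1.667]
contact_force: [0.8, 0.1, 0.4]
opening: 0.0
grasp_force: 0.0
```

Run:
```python
from h import *
import cv2
cv2.imwrite("pics/w6.png",cv2.resize(imaging.grab_frame("wrist")[:,:,::-1],(800,600)))
```

```text
(no output)
```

View pics/w6.png

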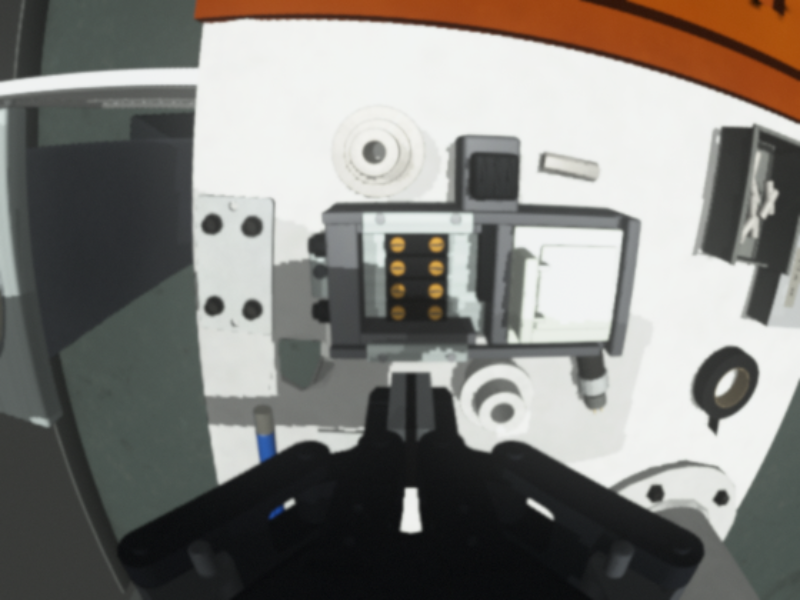

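The cover lies flat against the end stop at (568,285), the terminals at (415,280) are uncovered, and the bystanders haven't moved. I'll hand the job in.

```bash
python3 -c "
from rig import r
print(r.sign_off())"
```

```text
the job is handed in; nothing more can be done
None
```

The job is handed in: the tab is pressed fully in, the cover lies flat on the parking shelf against the end stop with the terminals uncovered, and no bystander parts moved visibly; sign-off returned no verdict.

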